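Set the coffee grinder for a filter brew and start it

TASK

Get the grinder going for a pot of filter coffee: push its grounds bin fully home, and turn the knurled grind ring with a fingertip until it clicks into the notch where the white pointer stands at the orange dot. Once both are right, and not before, press the round green start button right down and let it come up again. Work with the fingers alone, only pushing, turning and pressing: lift nothing, and leave the pot, the mugs, the canisters and the spoon where they stand.

Things in the scene. Friction and masses are not known exactly. Their poses are not given: they have to be found in the camera images.
- grinder: Charcoal coffee grinder, fixed; origin on the worktop under the ring's axis; +x to its back, +y to its left, z up (offsets are in this frame). Column 150 mm wide from x -25 to +85 mm; head from x -100 to +85 mm, its flat top (deck) 165 mm high. On the deck: the ring, and in it a fixed dark hopper 91 mm across, top at 224 mm. A tray 16 mm high under the bin reaches to x -135 mm
- grind_ring (a joint): Ring angle about the vertical, rad, positive anticlockwise from above (the pointer, on the front side, moves to the robot's right: coarser); 0: pointer straight to the front. Notches every 0.349 rad from -1.047 to 1.047. The orange dot is the notch at 0.349; it starts 1 to 3 notches finer. About 3 N along the rim leaves a notch; past half-way it drops into the next
- ring_centre (a point): On the ring's axis at half its height, 177 mm above the worktop. Knurled grey metal ring, rough (friction about 1), 112 mm across and 20 mm high (167 to 187 mm above the worktop), too wide to be gripped; a ledge 10 mm wide is left on its top round the hopper
- ring_pointer (a point): The white pointer on the outside of the ring, at half the ring's height
- orange_mark (a point): Centre of the orange dot, 8 mm across, on the deck 66 mm from the ring's axis; the white dots of the scale beside it, small to large, are the other notches, fine to coarse
- bin_face (a point): Middle of the front face of the grounds bin, 61 mm above the worktop. Loose open bin with dark front, 116 mm deep, 98 mm wide, 92 mm high, about 0.2 kg, on the tray; it slides to the grinder's back between rails (3 mm play each side). Fully home it touches the column, this point 142 mm ahead of the ring's axis, 42 mm ahead of the head; it starts 12 to 30 mm further out
- button_top (a point): Middle of the top of the round green start button, 23 mm across, on the right front corner of the deck, 81 mm in front of and 52 mm right of the ring's axis, its top 7 mm above the deck
- start_button (a joint): How far the start button is pressed down, m: 0 up, 0.005 fully down; it springs back up; fully down takes about 5 N
- coffee_pot: Glass coffee pot with black lid and handle, 155 mm high, to the left; leave it alone
- white_mug: White mug, 93 mm high, left front; leave it alone
- striped_mug: Striped mug, 100 mm high, on the right; leave it alone
- coffee_canister: Tall green canister, 150 mm high, at the back; leave it alone
- sugar_canister: Short green canister, 110 mm high, at the back; leave it alone
- teaspoon: Steel teaspoon lying on the worktop, right front; leave it alone

How it is judged:
By the outcome, as a careful person would: the job done as asked, in the order asked, and still so for the second after the job is handed in, with the robot touching nothing.
It also fails if it takes over 61 s, if anything falls off the work surface, if the arm or the gripper's body presses on something with over 40 N, if the wrist force passes 120 N, or if a joint passes its speed limit or range.

ROBOT

A 6-joint arm with a two-finger parallel gripper is mounted at the origin on a cart in front of the work surface, level with it; the furniture and walls round the work are solid. World frame = base frame: x ahead of the robot, y to its left, z up, the work surface at z = 0. Lengths are in mm, angles in rad, forces in N, time in s.
With the tool pointing down it reaches from about 275 to 1000 mm from the base axis. Payload 8.4 kg.
Tool frame: the origin (TCP) lies at the very end of the fingers, on their centre line; the grasp point (between the pads) lies 19 mm behind it (r.pinch_z is the distance from the TCP to the grasp point, in mm); z points along the fingers, y is the line along which they close (so a half turn about z gives the same grasp; the last joint's range is limited). The gripper opens to 85 mm and grips with 20 to 120 N. Pads are 22 mm wide; open, the fingers measure 114 mm over their backs; the gripper's body (76 mm by 85 mm) begins 54 mm behind the grasp point. The pads swing forward as they close: fully open they stand 13 mm farther back than shut.
Start: joints at [-1.343, 0.353, 1.633, -0, 1.155, -0.002], TCP at [142.363, -608.573, 231.281] pointing down, gripper open.
Joint ranges: [-2.63, 2.63], [-0.92, 2.1], [0.06, 2.66], [-1.3, 4.44], [0, 2.69], [-3.02, 3.02]. Speed limits (rad/s): [2.22, 2.22, 2.79, 3.14, 3.14, 3.14].

INTERFACE

Orientations are given as [roll, pitch, yaw] about the fixed x, y, z axes, in that order (R = Rz(yaw) Ry(pitch) Rx(roll)).
In Python, from rig import r gives the robot as it stands.
- The arm moves only by the tool carry_out, never from a script. Its argument "series" is a list of rows, each a list of 7 numbers: the turn, a rotation vector about the tool's x, y, z as a fraction of full scale, then the shift along the tool's x, y, z as a fraction of full scale, then the gripper command: -1 is fully open, 1 is shut, values between are in proportion. A call has 1 to 8 rows; each row is the pose to reach, as a shift and turn from the pose commanded when the call began, along the tool's axes at that moment, turning the shorter way round; what a row does not reach only later rows make up. Full scale, the value 1, is 0.25 m for a shift and pi rad for a turn. A row lasts 1/8 s, in which the tool goes at most 62.5 mm and 10.7 degrees, less where a joint would pass 70% of its speed; a pose out of reach is approached as far as the arm can. A call with a number of a shift or a turn outside -1 to 1 is refused whole. A call with a gripper value outside its range is refused whole. The fingers move at their own pace and stop on an object; "force" is the grip in N (left out, the last holds). Time passes only in rows, so rows that repeat a pose let the fingers close. It gives the time, the measured TCP pose, the force, the opening and the grip force at its end, in the units of the state.
- r.sense(): the state, without advancing time (a new reading comes with each control period).
- r.grab_frame(name): name is "scene" or "top" or "wrist"; returns the picture (384x512x3 uint8, red, green, blue); there is no depth.
- r.get_calibration(name): a dict with "K" (3x3 intrinsics, pixels), "pose" (4x4, takes a point from camera to world coordinates). Camera axes: x right, y up, looking along -z (the intrinsics and any distortion apply to the point x, -y, -z); pixel columns grow to the right and rows downward; lengths in mm; the calibration is good to about 2 mm. A picture is of the moment at which its call begins: read the wrist's pose just before it. get_calibration takes no time and is no camera call; for the wrist camera it gives the pose at the moment of the call.
- r.sign_off(): hands the job in; it is judged then, once.
Trained networks look in the newest picture that a camera, given by its name, has taken for a name from the list of things; names that differ only in an ending like _2 or _b are one class to them, and where a whole thing is asked for, a point or a joint stands for the part that bears it (a point fixed in the world has none). Each returns a list of dicts, best first, with "score" (0 to 1); they miss things now and then, are a little off and sometimes report something else, mostly with a low value. They report only what shows in the picture. A call takes as long as a camera call.
- r.silhouettes(camera, label): "region" (384x512 bool, what is visible of it) and "position" ([row, column] in pixels, amid what is visible of it).
The state is a dict: "clock": time; "qpos": joint angles; "qvel": joint speeds; "joint_efforts": joint torques, N m; "eef_pos": TCP position; "tcp_rot": TCP orientation; "contact_force": force on the tool from outside, world axes, zero at the start; "wrist_torque": the same for the moment, N m; "opening": opening from 0.0 (shut) to 1.0 (fully open); "grasp_force": force on a finger pad.
Only numpy, scipy, OpenCV 4.12 (cv2) and the standard library are available. Lean on these libraries where they do the work, as an engineer would, in place of code of your own. Each camera call takes 0.05 s, during which the arm holds its last target. There are 200 camera calls.

## Working session

There is one attempt and no reset: what is moved stays moved. The work goes in short steps, Python scripts to look and compute and a tool call to move; the robot and the scene stay as the last step left them, time stands still between calls to the robot, and variables do not carry over. Pictures are saved under pics/ and viewed, at most 10 in all, crops included, and the job is handed in when it is done.

Besides the shell and the picture viewer there is one more tool, called after "Request:" by a JSON object that holds its "api" and its "payload". carry_out: Moves the arm, as the interface text tells. Its arguments: {"type":"object","properties":{"series":{"type":"array"},"force":{"type":"number"}},"required":["series"]}

```bash
mkdir -p pics
cat > h.py <<'E'
from rig import r
import numpy as np, cv2
from scipy.spatial.transform import Rotation as R
def ray(cam,rc,z,cal=None):
    c=cal or r.get_calibration(cam);K=np.array(c["K"]);P=np.array(c["pose"])
    d=np.linalg.inv(K)@[rc[1],rc[0],1.];d=P[:3,:3]@[d[0],-d[1],-d[2]]
    o=P[:3,3];return o+d*(z-o[2])/d[2]
def proj(cam,p,cal=None):
    c=cal or r.get_calibration(cam);K=np.array(c["K"]);P=np.array(c["pose"])
    q=P[:3,:3].T@(np.array(p,float)-P[:3,3]);q=K@[q[0],-q[1],-q[2]];return q[:2]/q[2]
E
python3 - <<'E'
from h import *
s=r.sense();print({k:np.round(v,3) for k,v in s.items()})
ims=[]
Z=dict(ring_centre=177,ring_pointer=177,orange_mark=165,bin_face=61,button_top=172,grinder=100)
for c in("scene","top"):
    im=r.grab_frame(c);ims.append(im)
    print(c,r.get_calibration(c).get("dist"),r.get_calibration(c).keys(),np.round(r.get_calibration(c)["pose"],2).tolist())
    for k,z in Z.items():
        for d in r.silhouettes(c,k)[:2]:
            print(c,k,round(d["score"],2),np.round(d["position"]),d["region"].sum(),np.round(ray(c,d["position"],z)))
v=np.vstack([cv2.resize(i,(800,600)) for i in ims])
for n,i in zip(("s","t"),ims): cv2.imwrite(f"pics/{n}0.png",cv2.cvtColor(cv2.resize(i,(800,600),interpolation=cv2.INTER_CUBIC),cv2.COLOR_RGB2BGR))
E
```

```text
{'clock': np.float64(0.0), 'qpos': array([-1.343,  0.354,  1.634,  0.   ,  1.155, -0.002]), 'qvel': array([-0.001,  0.002,  0.001,  0.001, -0.002, -0.   ]), 'joint_efforts': array([ 0.0000e+00, -6.0525e+01, -3.4206e+01, -0.0000e+00,  9.0000e-03,
       -0.0000e+00]), 'eef_pos': array([ 142.253, -608.108,  230.574]), 'tcp_rot': array([-3.14, -0.  ,  0.23]), 'contact_force': array([ 0.215,  0.058, -0.505]), 'wrist_torque': array([0.082, 0.018, 0.006]), 'grasp_force': np.float64(0.0), 'opening': np.float64(0.998)}
scene None dict_keys(['K', 'pose']) [[1.0, 0.02, -0.07, 523.76], [-0.07, 0.39, -0.92, -1087.56], [0.01, 0.92, 0.39, 604.59], [0.0, 0.0, 0.0, 1.0]]
scene ring_centre 0.94 [195. 266.] 447 [ 632. -136.  177.]
scene ring_pointer 0.84 [193. 266.] 379 [ 634. -124.  177.]
scene orange_mark 0.9 [214. 264.] 4775 [ 617. -221.  165.]
scene bin_face 0.61 [229. 222.] 1439 [ 515. -105.   61.]
scene button_top 0.21 [195. 265.] 380 [ 630. -122.  172.]
top None dict_keys(['K', 'pose']) [[0.01, 0.99, -0.16, 409.02], [-1.0, 0.01, -0.0, -10.93], [-0.0, 0.16, 0.99, 1247.53], [0.0, 0.0, 0.0, 1.0]]
top ring_centre 0.66 [187. 279.] 236 [584. -87. 177.]
top ring_pointer 0.83 [190. 280.] 207 [576. -91. 177.]
top orange_mark 0.92 [181. 281.] 2889 [606. -96. 165.]
top bin_face 0.85 [214. 272.] 522 [510. -73.  61.]
top button_top 0.55 [202. 293.] 50 [ 538. -133.  172.]
top button_top 0.43 [182. 351.] 741 [ 605. -314.  172.]
top grinder 0.55 [181. 281.] 2951 [ 617. -100.  100.]
```

View pics/s0.png

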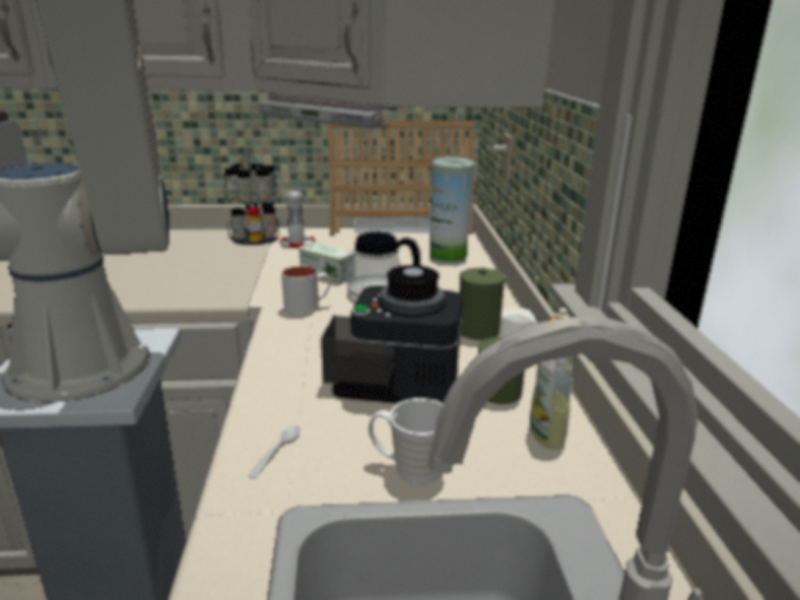

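View pics/t0.png

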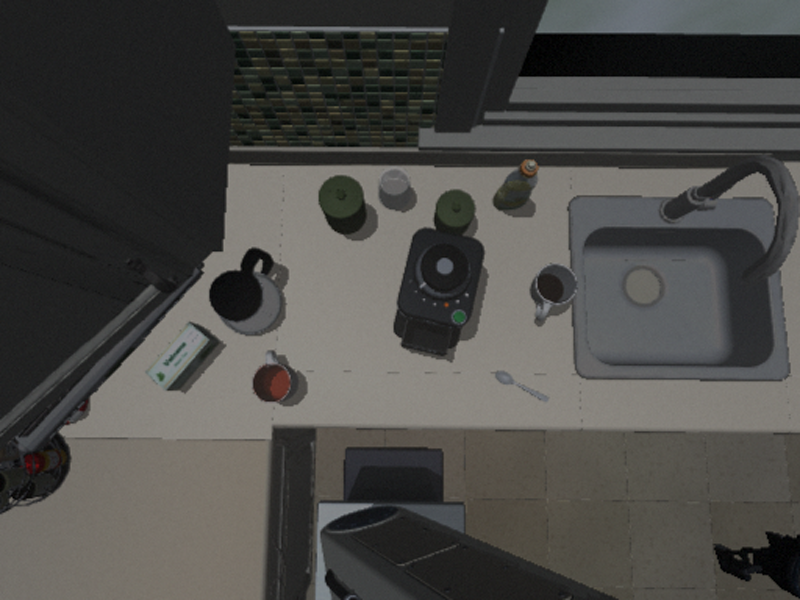

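Run:
```python
from h import *
im=r.grab_frame("top")
c=im[140:235,240:325]
cv2.imwrite("pics/t1.png",cv2.cvtColor(cv2.resize(c,None,fx=6,fy=6,interpolation=cv2.INTER_CUBIC),cv2.COLOR_RGB2BGR))
h=cv2.cvtColor(im,cv2.COLOR_RGB2HSV)
g=((h[...,0]>50)&(h[...,0]<80)&(h[...,1]>150)&(h[...,2]>60)); o=((h[...,0]<15)&(h[...,1]>140)&(h[...,2]>90))
for n,m,z in(("green",g,172),("orange",o,165)):
    m[:140]=0;m[235:]=0;m[:,:240]=0;m[:,325:]=0
    p=np.argwhere(m);print(n,len(p),p.mean(0),ray("top",p.mean(0),z))
print(ray("top",(171.5,284.8),187),ray("top",(170.9,285.4),224))
s=r.sense();C=np.array(r.get_calibration("wrist")["pose"]);Rt=R.from_euler("xyz",s["tcp_rot"]).as_matrix()
print(np.round(Rt,2).tolist(),np.round(Rt.T@(C[:3,3]-s["eef_pos"])),np.round(Rt.T@C[:3,:3],2).tolist(),r.get_calibration("wrist")["K"])
```

```text
green 3 [202. 292.] [ 538.84343928 -128.90521012  172.        ]
orange 4 [194.5 285.5] [ 562.95045447 -109.63793621  165.        ]
[ 631.3080362  -105.78580869  187.        ] [ 625.39090713 -104.26662625  224.        ]
[[0.97, 0.23, 0.0], [0.23, -0.97, -0.0], [0.0, 0.0, -1.0]] [  78.    1. -144.] [[-0.0, 0.95, 0.3], [1.0, 0.0, -0.0], [-0.0, 0.3, -0.95]] [[335.84809872   0.         253.93608756]
 [  0.         335.84809872 191.59012136]
 [  0.           0.           1.        ]]
```

View pics/t1.png

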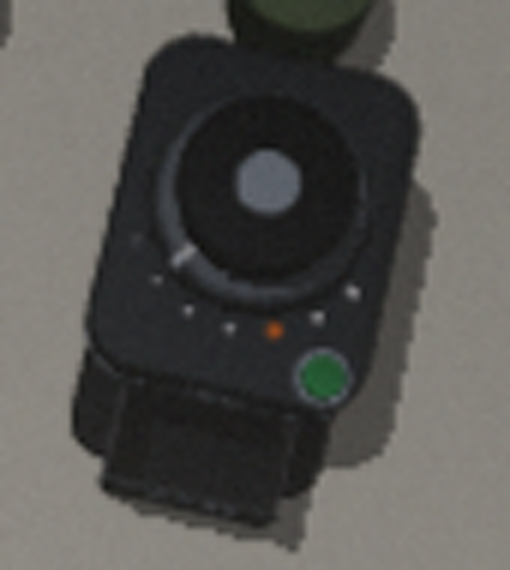

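The top view shows the pointer at crop (185,257), in line with the second white dot (157,280). That is notch -0.698, so the ring must turn three notches. The orange dot is at (275,330), the button at (322,376), and the grinder's yaw is about -0.25. Next I move to where the wrist camera can see it.

Request:
{"api": "carry_out", "payload": {"series": [[0, 0, 0.154, 0.88, -0.92, -0.16, 1], [0, 0, 0.154, 0.88, -0.92, -0.16, 1], [0, 0, 0.154, 0.88, -0.92, -0.16, 1], [0, 0, 0.154, 0.88, -0.92, -0.16, 1], [0, 0, 0.154, 0.88, -0.92, -0.16, 1], [0, 0, 0.154, 0.88, -0.92, -0.16, 1], [0, 0, 0.154, 0.88, -0.92, -0.16, 1]], "force": 40}}

```text
clock: 1.62
eef_pos: [304.5, -334.6, 271.6]
tcp_rot: [3.141, -0.001, -0.252]
contact_force: [-0.1, -0.1, 0.3]
opening: 0.0
grasp_force: 0.0
```

Request:
{"api": "carry_out", "payload": {"series": [[0, 0, 0, 0.32, -1, 0, 1], [0, 0, 0, 0.32, -1, 0, 1], [0, 0, 0, 0.32, -1, 0, 1], [0, 0, 0, 0.32, -1, 0, 1], [0, 0, 0, 0.32, -1, 0, 1]]}}

```text
clock: 2.25
eef_pos: [446.0, -111.5, 271.0]
tcp_rot: [-3.141, -0.0, -0.252]
contact_force: [-0.1, -0.6, -1.0]
opening: 0.001
grasp_force: 0.0
```

Request:
{"api": "carry_out", "payload": {"series": [[0, 0, 0, 0, -0.2, 0, 1], [0, 0, 0, 0, -0.2, 0, 1], [0, 0, 0, 0, -0.2, 0, 1]]}}

```text
clock: 2.62
eef_pos: [456.8, -65.8, 271.0]
tcp_rot: [3.141, 0.001, -0.255]
contact_force: [-0.7, -1.2, -0.3]
opening: 0.002
grasp_force: 0.0
```

Run:
```python
from h import *
s=r.sense();cal=r.get_calibration("wrist");im=r.grab_frame("wrist")
print(s["clock"],s["eef_pos"],s["tcp_rot"])
np.save("im.npy",im)
for k,z in dict(ring_centre=187,ring_pointer=177,orange_mark=165,bin_face=108,button_top=172).items():
    for d in r.silhouettes("wrist",k)[:1]: print(k,round(d["score"],2),np.round(d["position"]),d["region"].sum(),np.round(ray("wrist",d["position"],z,cal)))
cv2.imwrite("pics/w0.png",cv2.cvtColor(cv2.resize(im,(800,600),interpolation=cv2.INTER_CUBIC),cv2.COLOR_RGB2BGR))
```

```text
2.625 [456.78635196 -65.81736244 270.99139754] [ 3.14068904e+00  5.57401352e-04 -2.54748014e-01]
ring_centre 0.71 [  6. 236.] 1331 [578. -88. 187.]
ring_pointer 0.85 [  5. 236.] 1274 [581. -88. 177.]
orange_mark 0.83 [ 41. 238.] 19138 [562. -84. 165.]
bin_face 0.96 [120. 248.] 6382 [504. -74. 108.]
button_top 0.73 [143. 419.] 989 [ 462. -192.  172.]
```

View pics/w0.png

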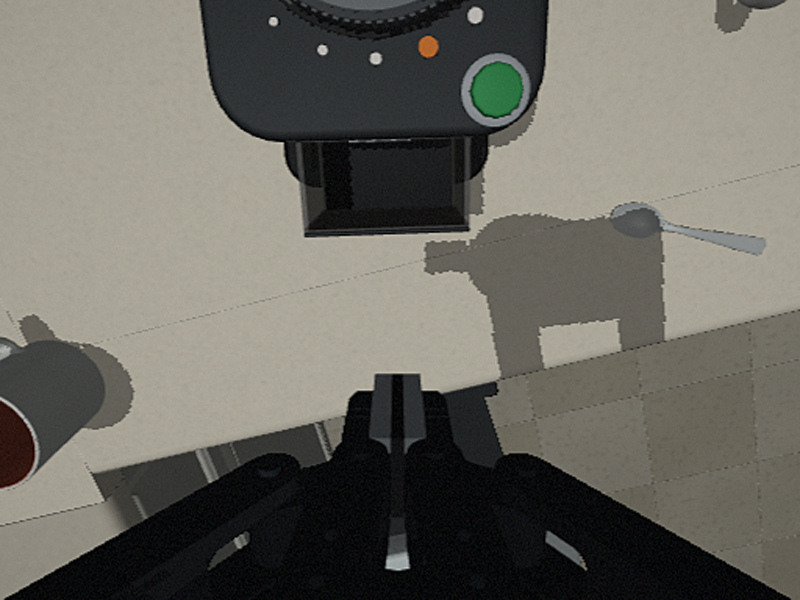

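The wrist view shows the bin's front edge at row 235, columns 305–468. The orange dot is at (428,47), the button at (497,89), and the white dots at (274,21), (322,50), (375,58) and (475,15). I'll fit the grinder pose from these.

```bash
cat >> h.py <<'E'
def fit2(src,dst):
    s0=src.mean(0);d0=dst.mean(0);a=src-s0;b=dst-d0
    th=np.arctan2((a[:,0]*b[:,1]-a[:,1]*b[:,0]).sum(),(a*b).sum());c,s=np.cos(th),np.sin(th)
    M=np.array([[c,-s],[s,c]]);return th,d0-M@s0,M
E
python3 - <<'E'
from h import *
cal=r.get_calibration("wrist")
px=[(274,21),(322,50),(375,58),(428,47),(475,15)];an=[-.698,-.349,0,.349,.698]
dst=[ray("wrist",(y*.64,x*.64),165,cal)[:2] for x,y in px]+[ray("wrist",(89.5*.64,496.5*.64),172,cal)[:2]]
src=[(-66*np.cos(a),-66*np.sin(a)) for a in an]+[(-81,-52)]
src,dst=np.array(src),np.array(dst)
th,t,M=fit2(src,dst);print(th,t,np.round(dst-(src@M.T+t),1).tolist())
for x in(305,386,468): print(M.T@(ray("wrist",(235*.64,x*.64),108,cal)[:2]-t))
np.save("g.npy",[th,*t])
s=r.sense();print("tcp in grinder",M.T@(s["eef_pos"][:2]-t),s["eef_pos"][2],s["tcp_rot"][2]-th)
E
```

```text
-0.22773960631565618 [628.47044093 -99.87350852] [[0.3, 0.3], [-0.1, 0.5], [0.0, 0.2], [-0.4, -0.3], [-0.0, -0.7], [0.2, -0.0]]
[-153.56413908   47.33140227]
[-154.90911664   -0.542015  ]
[-156.27125558  -49.02627841]
tcp in grinder [-175.03602773   -4.87928603] 271.3129479880246 -0.027690059928778682
```

Request:
{"api": "carry_out", "payload": {"series": [[0, 0.05, -0.009, -0.04, -0.02, 0.2, 1], [0, 0.1, -0.009, -0.04, -0.02, 0.4, 1], [0, 0.127, -0.009, -0.04, -0.02, 0.6, 1], [0, 0.127, -0.009, -0.04, -0.02, 0.8, 1], [0, 0.127, -0.009, -0.04, -0.02, 0.864, 1], [0, 0.127, -0.009, -0.04, -0.02, 0.864, 1]]}}

```text
clock: 3.68
eef_pos: [447.4, -57.0, 53.5]
tcp_rot: [3.135, -0.396, -0.223]
contact_force: [-0.1, 0.3, -0.3]
opening: -0.002
grasp_force: 0.0
```

```bash
cat >> h.py <<'E'
def gs():
    s=r.sense();th,*t=np.load("g.npy");c,sn=np.cos(th),np.sin(th);M=np.array([[c,-sn],[sn,c]])
    Rt=R.from_euler("xyz",s["tcp_rot"]).as_matrix();G=np.eye(3);G[:2,:2]=M
    p=np.append(M.T@(s["eef_pos"][:2]-t),s["eef_pos"][2]);A=G.T@Rt
    print("t %.2f"%s["clock"],"grinder pos",p.round(1),"F",(G.T@s["contact_force"]).round(1),"axes",A.round(3).tolist());return p,A
E
python3 -c "from h import *; gs()"
```

```text
t 3.67 grinder pos [-186.1    0.9   53.5] F [-0.2  0.3 -0.3] axes [[0.923, 0.002, 0.385], [0.004, -1.0, -0.005], [0.385, 0.006, -0.923]]
```

Request:
{"api": "carry_out", "payload": {"series": [[0, 0, 0, 0.037, 0, 0.015, 1], [0, 0, 0, 0.066, 0, 0.028, 1], [0, 0, 0, 0.085, 0, 0.035, 1], [0, 0, 0, 0.1, 0, 0.042, 1], [0, 0, 0, 0.115, 0, 0.048, 1], [0, 0, 0, 0.115, 0, 0.048, 1]]}}

```text
clock: 4.42
eef_pos: [479.3, -64.0, 55.5]
tcp_rot: [3.136, -0.399, -0.224]
contact_force: [-0.1, -0.2, 1.1]
opening: -0.001
grasp_force: 0.0
```

```bash
python3 -c "from h import *; gs()"
```

```text
t 4.42 grinder pos [-153.4    1.3   55.5] F [-0.1 -0.2  1.1] axes [[0.921, 0.001, 0.389], [0.003, -1.0, -0.005], [0.389, 0.005, -0.921]]
```

Request:
{"api": "carry_out", "payload": {"series": [[0, 0, 0, 0.007, 0, 0.003, 1], [0, 0, 0, 0.014, 0, 0.006, 1], [0, 0, 0, 0.014, 0, 0.006, 1]]}}

```text
clock: 4.8
eef_pos: [482.7, -64.7, 55.4]
tcp_rot: [3.136, -0.399, -0.224]
contact_force: [-0.5, 0.5, -0.1]
opening: -0.001
grasp_force: 0.4
```

```bash
python3 -c "from h import *; gs()"
```

```text
t 4.80 grinder pos [-149.9    1.3   55.4] F [-0.6  0.4 -0.1] axes [[0.921, 0.001, 0.388], [0.003, -1.0, -0.005], [0.388, 0.006, -0.921]]
```

Request:
{"api": "carry_out", "payload": {"series": [[0, 0, 0, 0.007, 0, 0.003, 1], [0, 0, 0, 0.014, 0, 0.006, 1], [0, 0, 0, 0.022, 0, 0.009, 1], [0, 0, 0, 0.022, 0, 0.009, 1]]}}

```text
clock: 5.3
eef_pos: [483.0, -65.8, 53.4]
tcp_rot: [3.133, -0.39, -0.224]
contact_force: [-18.4, 7.4, 11.5]
opening: 0.003
grasp_force: 10.3
```

```bash
python3 -c "from h import *; gs()"
```

```text
t 5.30 grinder pos [-149.4    0.3   53.4] F [-19.6   3.   11.5] axes [[0.925, 0.001, 0.38], [0.004, -1.0, -0.007], [0.38, 0.008, -0.925]]
```

Request:
{"api": "carry_out", "payload": {"series": [[0, 0, 0, -0.074, 0, -0.031, 1], [0, 0, 0, -0.148, 0, -0.062, 1], [0, -0.04, 0, -0.05, 0, -0.3, 1], [0, -0.08, 0, 0.05, 0, -0.55, 1], [0, -0.125, 0, 0.13, 0, -0.75, 1], [0, -0.125, 0, 0.2, 0, -0.91, 1], [0, -0.125, 0, 0.2, 0, -0.91, 1], [0, -0.125, 0, 0.2, 0, -0.91, 1]]}}

```text
clock: 6.3
eef_pos: [450.1, -55.4, 288.7]
tcp_rot: [3.137, -0.014, -0.226]
contact_force: [-0.7, -0.4, -1.1]
opening: -0.001
grasp_force: 0.0
```

Run:
```python
from h import *
p,A=gs();cal=r.get_calibration("wrist");im=r.grab_frame("wrist")
th,*t=np.load("g.npy");M=np.array([[np.cos(th),-np.sin(th)],[np.sin(th),np.cos(th)]])
for x in(-45,0,45):
  w=M@[-142,x]+t; print("home edge px",proj("wrist",[*w,108],cal)*800/512)
cv2.imwrite("pics/w1.png",cv2.cvtColor(cv2.resize(im,(800,600),interpolation=cv2.INTER_CUBIC),cv2.COLOR_RGB2BGR)[:300,150:650])
```

```text
t 6.30 grinder pos [-183.8    3.1  288.7] F [-0.6 -0.5 -1.1] axes [[1.0, 0.001, 0.014], [0.001, -1.0, -0.004], [0.014, 0.004, -1.0]]
home edge px [471.50670822 198.38889069]
home edge px [398.14671324 198.34300883]
home edge px [324.66791299 198.29705266]
```

View pics/w1.png

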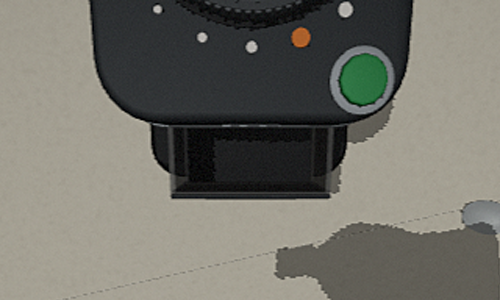

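The bin edge now sits at row 197, against 198 predicted for home, so the bin is fully in. Next is the ring.

Request:
{"api": "carry_out", "payload": {"series": [[0, -0.004, 0.055, 0.2, -0.15, 0, 1], [0, -0.004, 0.11, 0.4, -0.28, 0, 1], [0, -0.004, 0.165, 0.526, -0.28, 0.05, 1], [0, -0.004, 0.22, 0.526, -0.28, 0.2, 1], [0, -0.004, 0.275, 0.526, -0.28, 0.35, 1], [0, -0.004, 0.302, 0.526, -0.28, 0.463, 1], [0, -0.004, 0.302, 0.526, -0.28, 0.463, 1], [0, -0.004, 0.302, 0.526, -0.28, 0.463, 1]]}}

```text
clock: 7.35
eef_pos: [590.8, -17.5, 167.4]
tcp_rot: [3.135, 0.004, -1.175]
contact_force: [-0.4, 0.2, -0.6]
opening: -0.004
grasp_force: 0.0
```

Run:
```python
from h import *
p,A=gs();print("radius",np.hypot(*p[:2]),"phi",np.arctan2(-p[1],-p[0]))
im=r.grab_frame("wrist")
cv2.imwrite("pics/w2.png",cv2.cvtColor(cv2.resize(im,(800,600),interpolation=cv2.INTER_CUBIC),cv2.COLOR_RGB2BGR))
```

```text
t 7.35 grinder pos [-55.3  71.8 167.4] F [-0.5  0.1 -0.6] axes [[0.584, -0.812, -0.007], [-0.812, -0.584, -0.001], [-0.004, 0.006, -1.0]]
radius 90.61682814458376 phi -0.9139617232868561
```

View pics/w2.png

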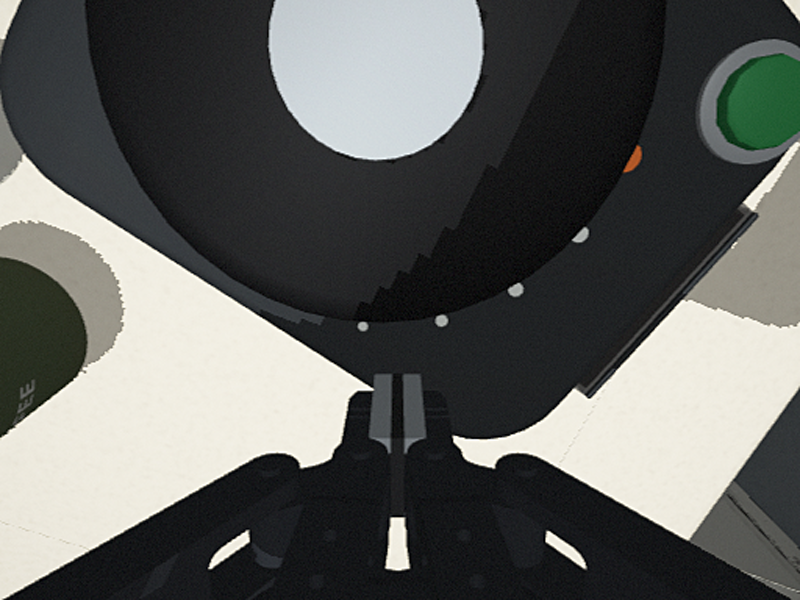

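Request:
{"api": "carry_out", "payload": {"series": [[0, 0, 0, 0, -0.012, -0.03, 1], [0, 0, 0, 0.06, -0.012, -0.03, 1], [0, 0, 0, 0.085, -0.012, -0.03, 1], [0, 0, 0, 0.093, -0.012, -0.03, 1], [0, 0, 0, 0.1, -0.012, -0.03, 1], [0, 0, 0, 0.1, -0.012, -0.03, 1]]}}

```text
clock: 8.15
eef_pos: [603.7, -37.8, 176.7]
tcp_rot: [3.138, 0.006, -1.176]
contact_force: [-3.1, 8.6, 4.4]
opening: -0.002
grasp_force: 4.8
```

```bash
cat >> h.py <<'E'
def rg():
    p,A=gs();rad=np.hypot(*p[:2]);phi=np.arctan2(-p[1],-p[0]);print("radius %.1f phi %.3f yaw %.3f"%(rad,phi,np.arctan2(A[1,0],A[0,0])));return p,A,rad,phi
E
python3 -c "from h import *; rg()"
```

```text
t 8.15 grinder pos [-38.2  54.8 176.7] F [-5.   7.7  4.4] axes [[0.583, -0.812, -0.007], [-0.812, -0.583, 0.002], [-0.006, 0.004, -1.0]]
radius 66.8 phi -0.963 yaw -0.948
```

Run:
```python
import numpy as np
c=np.array([65.6,.93]);v=-c*np.array([1-.5/65.6,1])
for d in np.arange(1,9)*.135:
    q=c+[v[0]*np.cos(d)+v[1]*np.sin(d),-v[0]*np.sin(d)+v[1]*np.cos(d)]
    print(round(-d/np.pi,3),(q/250).round(4))
```

```text
-0.043 [0.0039 0.0351]
-0.086 [0.0104 0.0696]
-0.129 [0.0216 0.1029]
-0.172 [0.0371 0.1344]
-0.215 [0.0568 0.1635]
-0.258 [0.0802 0.1898]
-0.301 [0.1069 0.2126]
-0.344 [0.1364 0.2316]
```

Request:
{"api": "carry_out", "payload": {"series": [[0, 0, -0.043, 0.004, 0.035, 0, 1], [0, 0, -0.086, 0.0104, 0.0696, 0, 1], [0, 0, -0.129, 0.0216, 0.103, 0, 1], [0, 0, -0.172, 0.037, 0.134, 0, 1]]}}

```text
clock: 8.65
eef_pos: [575.9, -59.0, 176.3]
tcp_rot: [3.141, 0.008, -0.631]
contact_force: [-1.5, 7.0, -0.5]
opening: -0.0
grasp_force: 2.9
```

```bash
python3 -c "from h import *; rg()"
```

```text
t 8.65 grinder pos [-60.4  28.  176.3] F [-3.1  6.5 -0.5] axes [[0.92, -0.392, -0.007], [-0.392, -0.92, 0.003], [-0.008, 0.0, -1.0]]
radius 66.6 phi -0.433 yaw -0.403
```

Run:
```python
import numpy as np
c=np.array([65.3,2]);v=-c*np.array([1-1/65.3,1])
for d in np.arange(1,6)*.116:
    q=c+[v[0]*np.cos(d)+v[1]*np.sin(d),-v[0]*np.sin(d)+v[1]*np.cos(d)]
    print(round(-d/np.pi,3),(q/250).round(4))
```

```text
-0.037 [0.0048 0.0298]
-0.074 [0.0091 0.0594]
-0.111 [0.0167 0.0882]
-0.148 [0.0276 0.116 ]
-0.185 [0.0417 0.1423]
```

Request:
{"api": "carry_out", "payload": {"series": [[0, 0, -0.037, 0.005, 0.03, 0, 1], [0, 0, -0.074, 0.009, 0.059, 0, 1], [0, 0, -0.111, 0.0167, 0.088, 0, 1], [0, 0, -0.148, 0.0276, 0.116, 0, 1], [0, 0, -0.185, 0.0417, 0.142, 0, 1], [0, 0, -0.185, 0.0417, 0.142, 0, 1]]}}

```text
clock: 9.4
eef_pos: [562.5, -95.5, 175.9]
tcp_rot: [-3.14, 0.008, -0.054]
contact_force: [-5.5, 1.9, -0.7]
opening: -0.006
grasp_force: 2.6
```

```bash
python3 -c "from h import *; rg()"
```

```text
t 9.40 grinder pos [-65.2 -10.6 175.9] F [-5.8  0.6 -0.7] axes [[0.985, 0.173, -0.008], [0.173, -0.985, -0.0], [-0.008, -0.001, -1.0]]
radius 66.1 phi 0.161 yaw 0.174
```

Request:
{"api": "carry_out", "payload": {"series": [[0, 0, 0, -0.06, 0, 0, 1], [0, 0, 0, -0.08, 0, -0.15, 1], [0, 0, 0, -0.2, 0, -0.35, 1], [0, 0, 0, -0.3, 0, -0.55, 1], [0, 0, 0, -0.3, 0, -0.7, 1], [0, 0, 0, -0.3, 0, -0.7, 1]]}}

```text
clock: 10.15
eef_pos: [491.1, -92.1, 355.4]
tcp_rot: [3.141, -0.002, -0.055]
contact_force: [-0.1, -0.1, -1.2]
opening: 0.001
grasp_force: 0.0
```

Run:
```python
from h import *
rg();im=r.grab_frame("wrist")
cal=r.get_calibration("wrist");th,*t=np.load("g.npy");M=np.array([[np.cos(th),-np.sin(th)],[np.sin(th),np.cos(th)]])
for rad,z in((56,177),(56,187),(66,165)): print(proj("wrist",[*(M@[-rad*np.cos(.349),-rad*np.sin(.349)]+t),z],cal)*800/512)
a=cv2.resize(im,(800,600),interpolation=cv2.INTER_CUBIC)[:330,150:650]
top=cv2.resize(r.grab_frame("top")[140:235,240:325],(295,330),interpolation=cv2.INTER_CUBIC)
cv2.imwrite("pics/w3.png",cv2.cvtColor(np.hstack([a,top]),cv2.COLOR_RGB2BGR))
```

```text
t 10.15 grinder pos [-135.6  -23.4  355.4] F [-0.1 -0.1 -1.2] axes [[0.985, 0.172, 0.002], [0.172, -0.985, -0.0], [0.002, 0.0, -1.0]]
radius 137.6 phi 0.171 yaw 0.173
[411.93083805 121.68326257]
[412.44291103 121.37506653]
[414.11314413 139.1908806 ]
```

View pics/w3.png

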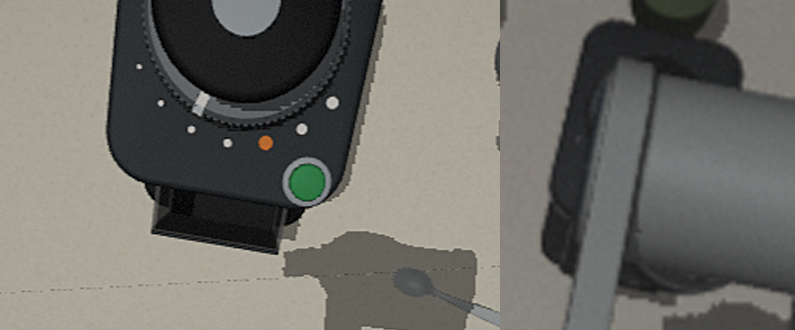

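The pointer, at (202,103), now lines up with the white dot at (191,129). That is notch -0.349, so the ring moved one notch and then the finger slipped. I'll go again from φ=-0.6 and press harder.

Request:
{"api": "carry_out", "payload": {"series": [[0, 0, 0.055, 0.15, -0.15, 0.1, 1], [0, 0, 0.11, 0.322, -0.222, 0.2, 1], [0, 0, 0.165, 0.322, -0.222, 0.35, 1], [0, 0, 0.22, 0.322, -0.222, 0.55, 1], [0, 0, 0.246, 0.322, -0.222, 0.71, 1], [0, 0, 0.246, 0.322, -0.222, 0.71, 1], [0, 0, 0.246, 0.322, -0.222, 0.71, 1]]}}

```text
clock: 11.12
eef_pos: [573.1, -40.5, 174.8]
tcp_rot: [3.139, 0.004, -0.825]
contact_force: [0.5, -0.7, -0.2]
opening: 0.002
grasp_force: 0.0
```

```bash
python3 -c "
from h import *
p,A,_,_=rg();print('axis in tool',(A.T@-np.append(p[:2],0)))"
```

```text
t 11.12 grinder pos [-67.3  45.4 174.8] F [ 0.7 -0.6 -0.2] axes [[0.827, -0.562, -0.004], [-0.562, -0.827, -0.0], [-0.004, 0.003, -1.0]]
radius 81.2 phi -0.593 yaw -0.597
axis in tool [81.18855106 -0.33690245 -0.29117102]
```

Request:
{"api": "carry_out", "payload": {"series": [[0, 0, 0, 0.045, -0.001, 0, 1], [0, 0, 0, 0.058, -0.001, 0, 1], [0, 0, 0, 0.067, -0.001, 0, 1], [0, 0, 0, 0.067, -0.001, 0, 1]]}}

```text
clock: 11.62
eef_pos: [583.5, -50.8, 175.8]
tcp_rot: [3.14, 0.008, -0.827]
contact_force: [-8.7, 12.2, 12.1]
opening: -0.001
grasp_force: 7.4
```

```bash
python3 -c "
from h import *
p,A,_,_=rg();print('axis in tool',(A.T@-np.append(p[:2],0)))
c=np.array([64.5,0]);v=-c*(1-.3/64.5)
for d in np.arange(1,7)*.126:
    q=c+[v[0]*np.cos(d)+v[1]*np.sin(d),-v[0]*np.sin(d)+v[1]*np.cos(d)]
    print(round(-d/np.pi,3),(q/250).round(4))
"
```

```text
t 11.62 grinder pos [-54.9  37.7 175.8] F [-11.3   9.9  12.1] axes [[0.826, -0.564, -0.007], [-0.564, -0.826, 0.003], [-0.008, 0.001, -1.0]]
radius 66.6 phi -0.602 yaw -0.599
axis in tool [66.57016394  0.17107184 -0.50275418]
-0.04 [0.0032 0.0323]
-0.08 [0.0093 0.064 ]
-0.12 [0.0193 0.0948]
-0.16 [0.0331 0.124 ]
-0.201 [0.0505 0.1513]
-0.241 [0.0712 0.1762]
```

Request:
{"api": "carry_out", "payload": {"series": [[0, 0, -0.02, 0.002, 0.016, 0, 1], [0, 0, -0.04, 0.004, 0.032, 0, 1], [0, 0, -0.06, 0.006, 0.048, 0, 1], [0, 0, -0.08, 0.0095, 0.064, 0, 1], [0, 0, -0.1, 0.014, 0.079, 0, 1], [0, 0, -0.12, 0.0195, 0.095, 0, 1]]}}

```text
clock: 12.38
eef_pos: [568.9, -70.7, 175.5]
tcp_rot: [-3.141, 0.008, -0.448]
contact_force: [-7.2, 13.3, 5.4]
opening: 0.001
grasp_force: 5.9
```

```bash
python3 -c "
from h import *
p,A,_,_=rg();print('axis in tool',(A.T@-np.append(p[:2],0)))
s=r.sense()
Rt=R.from_euler('xyz',s['tcp_rot']).as_matrix();print('F tool',Rt.T@s['contact_force'])"
```

```text
t 12.38 grinder pos [-64.6  14.9 175.5] F [-10.   11.3   5.4] axes [[0.976, -0.218, -0.007], [-0.218, -0.976, 0.003], [-0.008, -0.001, -1.0]]
radius 66.3 phi -0.227 yaw -0.220
axis in tool [66.29085052  0.47234922 -0.51598132]
F tool [-12.30817384  -8.8839829   -5.29763694]
```

```bash
python3 -c "
import numpy as np
c=np.array([64.2,.5]);v=-c*(1-2.5/64.5)
for d in np.arange(0,7)*.06:
    q=c+[v[0]*np.cos(d)+v[1]*np.sin(d),-v[0]*np.sin(d)+v[1]*np.cos(d)]
    print(round(-d/np.pi,3),(q/250).round(4))
"
```

```text
-0.0 [0.01   0.0001]
-0.019 [0.0103 0.0149]
-0.038 [0.0115 0.0296]
-0.057 [0.0136 0.0443]
-0.076 [0.0166 0.0588]
-0.095 [0.0204 0.0731]
-0.115 [0.0251 0.0872]
```

Request:
{"api": "carry_out", "payload": {"series": [[0, 0, 0, 0.01, 0, 0, 1], [0, 0, -0.019, 0.0103, 0.015, 0, 1], [0, 0, -0.038, 0.0115, 0.03, 0, 1], [0, 0, -0.057, 0.0136, 0.044, 0, 1], [0, 0, -0.076, 0.0166, 0.059, 0, 1], [0, 0, -0.095, 0.0204, 0.073, 0, 1], [0, 0, -0.115, 0.0251, 0.087, 0, 1]]}}

```text
clock: 13.25
eef_pos: [562.7, -93.6, 175.0]
tcp_rot: [-3.139, 0.012, -0.086]
contact_force: [-15.2, 12.0, 11.1]
opening: -0.002
grasp_force: 8.3
```

```bash
python3 -c "
from h import *
p,A,_,_=rg();print('axis in tool',(A.T@-np.append(p[:2],0)))
s=r.sense()
Rt=R.from_euler('xyz',s['tcp_rot']).as_matrix();print('F tool',Rt.T@s['contact_force'])"
```

```text
t 13.25 grinder pos [-65.4  -8.7 175. ] F [-17.5   8.3  11.1] axes [[0.99, 0.141, -0.012], [0.141, -0.99, 0.001], [-0.012, -0.003, -1.0]]
radius 66.0 phi 0.133 yaw 0.141
axis in tool [66.01911578  0.55507701 -0.78503818]
F tool [-16.30011387 -10.69126707 -10.90858502]
```

Request:
{"api": "carry_out", "payload": {"series": [[0, 0, 0, -0.06, 0, 0, 1], [0, 0, 0, -0.09, 0, -0.15, 1], [0, 0, 0, -0.2, 0, -0.35, 1], [0, 0, 0, -0.3, 0, -0.55, 1], [0, 0, 0, -0.3, 0, -0.7, 1], [0, 0, 0, -0.3, 0, -0.7, 1]]}}

```text
clock: 14.0
eef_pos: [494.0, -88.7, 353.6]
tcp_rot: [3.141, -0.004, -0.089]
contact_force: [-0.3, -0.5, -0.5]
opening: 0.002
grasp_force: 0.0
```

```bash
cat >> h.py <<'E'
def pointer():
    s=r.sense();cal=r.get_calibration("wrist");im=r.grab_frame("wrist");g=cv2.cvtColor(im,cv2.COLOR_RGB2GRAY)
    th,*t=np.load("g.npy");M=np.array([[np.cos(th),-np.sin(th)],[np.sin(th),np.cos(th)]])
    an=np.linspace(-1.2,1.2,241);best=[]
    for a in an:
        v=[]
        for rad in np.arange(50,56.1,1):
            u=proj("wrist",[*(M@[-rad*np.cos(a),-rad*np.sin(a)]+t),187],cal)
            if 0<=u[0]<511 and 0<=u[1]<383: v.append(float(g[int(round(u[1])),int(round(u[0]))]))
        best.append(np.mean(v) if v else 0)
    b=np.array(best);i=np.argsort(b)[::-1][:8];print("pointer angles",an[i].round(2),b[i].round(),"median",np.median(b));return im
E
python3 - <<'E'
from h import *
rg();im=pointer()
cv2.imwrite("pics/w4.png",cv2.cvtColor(cv2.resize(im,(800,600),interpolation=cv2.INTER_CUBIC)[:330,150:650],cv2.COLOR_RGB2BGR))
E
```

```text
t 14.00 grinder pos [-133.5  -19.5  353.6] F [-0.1 -0.6 -0.5] axes [[0.99, 0.138, 0.004], [0.138, -0.99, 0.0], [0.004, 0.0, -1.0]]
radius 134.9 phi 0.145 yaw 0.139
pointer angles [0.39 0.38 0.37 0.33 0.34 0.36 0.4  0.35] [171. 166. 165. 165. 163. 162. 162. 161.] median 63.57142857142857
```

View pics/w4.png

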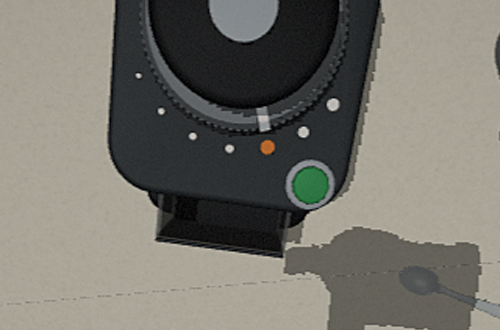

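The pointer now stands at the orange dot, with the pointer at (263,118) and the dot at (267,147). The measured angle is about 0.36, and the bin is still home. Next, the button.

Request:
{"api": "carry_out", "payload": {"series": [[0, 0, 0, 0.19, 0.158, 0.1, 1], [0, 0, 0, 0.19, 0.158, 0.3, 1], [0, 0, 0, 0.19, 0.158, 0.5, 1], [0, 0, 0, 0.19, 0.158, 0.65, 1], [0, 0, 0, 0.19, 0.158, 0.65, 1], [0, 0, 0, 0.19, 0.158, 0.65, 1]]}}

```text
clock: 14.8
eef_pos: [536.1, -131.7, 187.6]
tcp_rot: [-3.141, 0.004, -0.088]
contact_force: [0.1, 0.8, 0.1]
opening: -0.0
grasp_force: 0.0
```

```bash
python3 -c "
from h import *
rg()"
```

```text
t 14.80 grinder pos [-82.8 -51.9 187.6] F [-0.1  0.8  0.1] axes [[0.99, 0.139, -0.004], [0.139, -0.99, -0.0], [-0.004, -0.0, -1.0]]
radius 97.7 phi 0.559 yaw 0.139
```

Request:
{"api": "carry_out", "payload": {"series": [[0, 0, 0, 0.006, 0, 0.03, 1], [0, 0, 0, 0.006, 0, 0.055, 1], [0, 0, 0, 0.006, 0, 0.07, 1], [0, 0, 0, 0.006, 0, 0.08, 1], [0, 0, 0, 0.006, 0, 0.088, 1], [0, 0, 0, 0.006, 0, 0.088, 1]]}}

```text
clock: 15.55
eef_pos: [537.3, -131.7, 166.8]
tcp_rot: [-3.141, 0.003, -0.088]
contact_force: [-6.0, 2.6, 20.1]
opening: -0.001
grasp_force: 10.2
```

Request:
{"api": "carry_out", "payload": {"series": [[0, 0, 0, 0, 0, -0.03, 1], [0, 0, 0, 0, 0, -0.1, 1], [0, 0, 0, -0.1, 0, -0.3, 1], [0, 0, 0, -0.2, -0.1, -0.5, 1], [0, 0, 0, -0.2, -0.15, -0.75, 1], [0, 0, 0, -0.2, -0.15, -0.75, 1], [0, 0, 0, -0.2, -0.15, -0.75, 1], [0, 0, 0, -0.2, -0.15, -0.75, 1]]}}

```text
clock: 16.55
eef_pos: [490.6, -90.1, 351.2]
tcp_rot: [-3.141, 0.007, -0.089]
contact_force: [-0.6, -0.4, -0.5]
opening: -0.0
grasp_force: 0.0
```

Run:
```python
from h import *
rg();im=pointer()
cv2.imwrite("pics/w5.png",cv2.cvtColor(cv2.resize(im,(800,600),interpolation=cv2.INTER_CUBIC)[:330,150:650],cv2.COLOR_RGB2BGR))
cal=r.get_calibration("wrist");th,*t=np.load("g.npy");M=np.array([[np.cos(th),-np.sin(th)],[np.sin(th),np.cos(th)]])
for y in(49,-49): print(proj("wrist",[*(M@[-142,y]+t),108],cal)*800/512-[150,0])
```

```text
t 16.55 grinder pos [-136.6  -21.6  351.2] F [-0.5 -0.5 -0.5] axes [[0.99, 0.139, -0.007], [0.139, -0.99, -0.0], [-0.007, -0.001, -1.0]]
radius 138.3 phi 0.157 yaw 0.139
pointer angles [0.39 0.38 0.36 0.33 0.37 0.34 0.35 0.4 ] [171. 167. 165. 164. 164. 164. 162. 160.] median 63.857142857142854
[149.88925759 233.07334801]
[279.96312567 250.92934218]
```

View pics/w5.png

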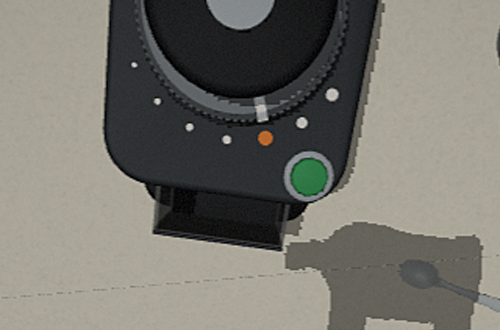

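The pointer is still at the orange dot (265,138), and the button is up at (308,176). The bin's front edge runs from (152,234) to (281,249), matching the predicted home position.

```bash
python3 -c "
from rig import r
print(r.sign_off())"
```

```text
the job is handed in; nothing more can be done
None
```

The job is handed in, with no verdict returned: the bin is home, the ring is in the orange-dot notch, and the start button was then pressed fully down (20 N) and released.

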